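# Put the spacer plates back in the slot rack

### The arm

A 6-joint arm with a two-finger parallel gripper is mounted at the origin on the work surface. World frame = base frame: x ahead of the robot, y to its left, z up, the work surface at z = 0. Lengths are in m, angles in rad, forces in N, time in s.
With the tool pointing down it reaches from about 0.325 to 0.85 m from the base axis. Payload 4.4 kg.
Tool frame: the origin (TCP) lies on the centre line of the jaws, within the pads' length; the fingertips stand 8 mm ahead of it and the grasp point (between the pads) lies 11 mm behind it (r.tip_extent is the distance from the TCP to the fingertips, in m); z points along the fingers, y is the direction in which the jaws open and shut (so a half turn about z gives the same grasp; the last joint's range is limited). The gripper opens to 94 mm and grips with 3 to 60 N. Pads are 16 mm wide; open, the fingers measure 119 mm over their backs; the gripper's body (75 mm by 177 mm) begins 78 mm behind the grasp point.
Start: joints at [1.133, 0.207, 1.542, -0, 1.393, -0.15], TCP at [0.163, 0.552, 0.213] pointing down, gripper open.
Joint ranges: [-2.73, 2.73], [-0.86, 2.22], [0.23, 2.46], [-1.11, 4.25], [0.08, 2.63], [-2.82, 2.82]. Speed limits (rad/s): [2.79, 2.79, 3.14, 3.14, 3.14, 3.14].

### API

Orientations are given as a 3x3 rotation matrix whose columns are the frame's x, y, z axes.
In Python, from station import r gives the robot as it stands.
- The arm moves only by the tool move_arm, never from a script. Its argument "motion" is a list of rows, each a list of 5 numbers: the shift along the world's x, y, z in mm, then the turn about the world's z in rad, then the gripper command: -1 is shut, 1 is fully open, values between are in proportion. A call has 1 to 5 rows; each row shifts and turns the pose as measured when the row begins; what a row does not reach is not made up. A row lasts 1/8 s, in which the tool goes at most 62.5 mm and 10.7 degrees, less where a joint would pass 70% of its speed; a pose out of reach is approached as far as the arm can. A call is refused whole if a number of a shift passes 62.5 or a number of a turn 0.188, either way. A call with a gripper value outside its range is refused whole. The fingers move at their own pace and stop on an object; the grip force is fixed at half the most. Time passes only in rows, so rows that do not move let the fingers close. It gives the time, the measured TCP pose, the force and the opening at its end, in the units of the state.
- r.sense(): the state, without advancing time (a new reading comes with each control period).
- r.snapshot(name): name is "side" or "top" or "wrist"; returns the picture (400x640x3 uint8, blue, green, red); there is no depth.
- r.camera_info(name): a dict with "fov_y" (degrees; the focal length in pixels is half the picture's height over the tangent of half this angle, whatever the lens; pixels are square), "cx", "cy" (the principal point, pixels), "camera_from_world" (4x4, takes a point from world to camera coordinates). Camera axes: x right, y down, z forward; pixel columns grow to the right and rows downward; lengths in m; the calibration is good to about 2 mm. A picture is of the moment at which its call begins: read the wrist's pose just before it. camera_info takes no time and is no camera call; for the wrist camera it gives the pose at the moment of the call.
- r.finish_job(): hands the job in, once; it reports no verdict.
Trained networks look in the newest picture that a camera, given by its name, has taken for a name from the list of things; names that differ only in an ending like _2 or _b are one class to them, and where a whole thing is asked for, a point or a joint stands for the part that bears it (a point fixed in the world has none). Each returns a list of dicts, best first, with "conf" (0 to 1); they miss things now and then, are a little off and sometimes report something else, mostly with a low value. They report only what shows in the picture. A call takes as long as a camera call. They do not tell look-alikes from the thing itself.
- r.find_in(camera, query): "uv" ([column, row] in pixels, amid what is visible of it).
The state is a dict: "time_s": time; "joints": joint angles; "joint_vel": joint speeds; "tau": joint torques, N m; "ee_pos": TCP position; "orientation": TCP orientation; "ft_force": force on the tool from outside, world axes, zero at the start; "torque": the same for the moment, N m; "gripper_width": opening from 0.0 (shut) to 1.0 (fully open).
Only numpy, scipy, OpenCV 4.12 (cv2) and the standard library are available. Lean on these libraries where they do the work, as an engineer would, in place of code of your own. Each camera call takes 0.05 s, during which the arm holds its last target.

### The job

Put the two flat aluminium spacer plates that stand on the granite back into the white three-slot rack: the thin plate into the narrowest slot and the thick plate into the widest, leaving the middle slot empty. Each must stand upright, all the way down on the floor of its slot and roughly centred along it. Do not knock over the brown glass vial.

Things in the scene. Friction and masses are not known exactly. Their poses are not given: they have to be found in the camera images.
- rack: White fixed rack, 70 mm (x) by 160 (y), 52 high; origin: centre of underside, z up. Three slots run along its x, open at both ends: narrow, 20 mm wide, centred at y = +57 mm; middle, 30, at y = +10; wide, 40, at y = -47. Slot floors 10 mm above the slab; walls upright for 28 mm, then flaring 9 mm outwards each side over the top 14 mm, so a plate coming down 10 mm off is guided in.
- thin_plate: Rectangular aluminium plate standing on its edge on the slab, 54 mm wide (its x), 14 mm thick (its y), 84 mm high (its z), about 0.17 kg (varies), two small dark screw holes low on its faces. Can be gripped from above across its width or its thickness. Both ways round are alike. Origin: centre of its underside.
- thick_plate: The same kind of aluminium plate but 34 mm thick (its y): 54 mm wide (its x), 84 mm high (its z), about 0.41 kg (varies). Both ways round are alike. Origin: centre of its underside.
- vial: Squat brown glass vial standing loose on the slab, not to be knocked over: 48 mm across, 56 mm high. Origin: centre of its underside.
Mind the look-alikes: they are no part of the job. Leave any purple look-alike of the thin_plate alone.

How it is judged:
By the outcome, as a careful person would: the job done as asked, in the order asked, and still so for the second after the job is handed in, with the robot touching nothing.
It also fails if it takes over 53 s, if anything falls off the work surface, if the arm or the gripper's body presses on something with over 40 N, if the wrist force passes 120 N, or if a joint passes its speed limit or range.

## Working session

There is one attempt and no reset: what is moved stays moved. The work goes in short steps, Python scripts to look and compute and a tool call to move; the robot and the scene stay as the last step left them, time stands still between calls to the robot, and variables do not carry over. Pictures are saved under pics/ and viewed, and the job is handed in when it is done.

Besides the shell and the picture viewer there is one more tool, called after "Call:" as name([rows], argument=value, ...), one row to a line, values as JSON. move_arm: Moves the arm, as the interface text tells. Its arguments: {"type":"object","properties":{"motion":{"type":"array","items":{"type":"array","items":{"type":"number"}}}},"required":["motion"]}

```bash
mkdir -p pics; python3 - <<'E'
from station import r
import cv2
s=r.sense();print(s['time_s'],s['ee_pos'],s['orientation'],s['gripper_width'])
for c in ['top','side','wrist']:
    im=r.snapshot(c);cv2.imwrite(f'pics/{c}0.png',im)
    ci=r.camera_info(c);print(c,ci)
    for q in ['rack','thin_plate','thick_plate','vial']:
        print(q,r.find_in(c,q))
print(r.sense()['time_s'])
E
```

```text
0.0 [0.16232229 0.55078538 0.21229645] [[-9.59168491e-01  2.82833719e-01 -9.44541971e-04]
 [ 2.82835112e-01  9.59166330e-01 -2.06186972e-03]
 [ 3.22806574e-04 -2.24483010e-03 -9.99997428e-01]] 1.002378212315434
top {'fov_y': 56.158567575660015, 'cx': 317.8968075369555, 'cy': 205.1888991942212, 'camera_from_world': array([[-0.0116486 , -0.99992802,  0.00287586,  0.01912049],
       [-0.98397502,  0.0109509 , -0.17796979,  0.58915533],
       [ 0.17792549, -0.00490287, -0.98403175,  0.76044117],
       [ 0.        ,  0.        ,  0.        ,  1.        ]])}
rack [{'uv': [298.5, 224.3], 'conf': 0.7}]
thin_plate [{'uv': [190.9, 246.6], 'conf': 0.6}, {'uv': [154.8, 242.6], 'conf': 0.57}]
thick_plate [{'uv': [478.8, 233.6], 'conf': 0.64}, {'uv': [297.2, 221.6], 'conf': 0.63}]
vial [{'uv': [371.9, 152.7], 'conf': 0.81}]
side {'fov_y': 54.82269464625874, 'cx': 314.8584409543791, 'cy': 201.12867049013616, 'camera_from_world': array([[-0.93442525, -0.3561299 ,  0.00457741,  0.58095817],
       [-0.27592104,  0.71572445, -0.64156535,  0.17318081],
       [ 0.22520444, -0.60075786, -0.76705473,  0.78911816],
       [ 0.        ,  0.        ,  0.        ,  1.        ]])}
rack [{'uv': [327.8, 225.7], 'conf': 0.62}]
thin_plate [{'uv': [297.2, 355.1], 'conf': 0.66}, {'uv': [311.5, 312.7], 'conf': 0.63}]
thick_plate [{'uv': [387.6, 117.7], 'conf': 0.76}]
vial [{'uv': [293.9, 155.5], 'conf': 0.75}]
wrist {'fov_y': 59.97667146739221, 'cx': 318.4132958477426, 'cy': 199.48585646130545, 'camera_from_world': array([[ 2.83652419e-01,  9.58927158e-01,  1.03556795e-04,
        -5.74903159e-01],
       [ 9.26792549e-01, -2.74174661e-01,  2.56678449e-01,
        -2.56198014e-02],
       [ 2.46164328e-01, -7.27114871e-02, -9.66496851e-01,
         3.92166250e-01],
       [ 0.00000000e+00,  0.00000000e+00,  0.00000000e+00,
         1.00000000e+00]])}
rack []
thin_plate []
thick_plate []
vial []
0.75
```

View pics/top0.png

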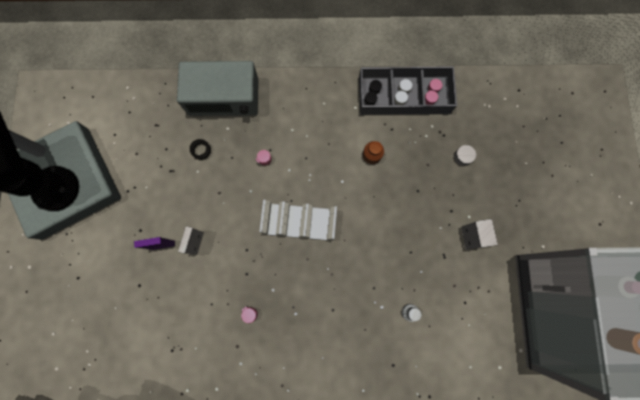

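View pics/side0.png

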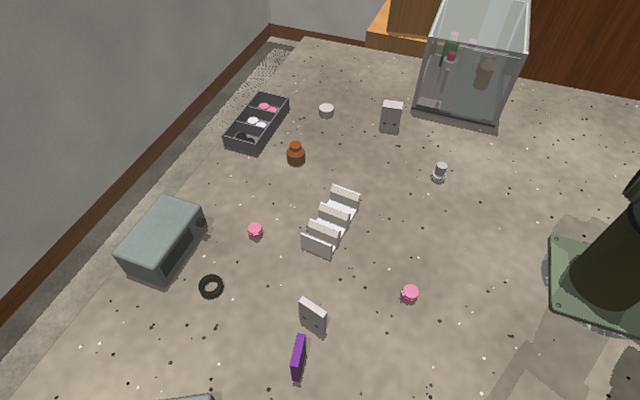

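```bash
cat > h.py <<'E'
import numpy as np, cv2
from station import r
def K(ci):
    f=200/np.tan(np.radians(ci['fov_y']/2)); return f,ci['cx'],ci['cy']
def proj(ci,P):
    P=np.atleast_2d(P);T=ci['camera_from_world'];f,cx,cy=K(ci)
    c=P@T[:3,:3].T+T[:3,3]; return np.c_[f*c[:,0]/c[:,2]+cx,f*c[:,1]/c[:,2]+cy]
def unproj(ci,uv,z):
    T=ci['camera_from_world'];f,cx,cy=K(ci);R=T[:3,:3];o=-R.T@T[:3,3]
    d=R.T@np.array([(uv[0]-cx)/f,(uv[1]-cy)/f,1]);return o+d*(z-o[2])/d[2]
def box(p,yaw,sx,sy,sz):
    c,s=np.cos(yaw),np.sin(yaw)
    return np.array([[p[0]+c*x-s*y,p[1]+s*x+c*y,z] for z in(0,sz) for x,y in((-sx,-sy),(sx,-sy),(sx,sy),(-sx,sy))]) if 0 else np.array([[p[0]+c*x/2*sx-s*y/2*sy,p[1]+s*x/2*sx+c*y/2*sy,z] for z in(0,sz) for x,y in((-1,-1),(1,-1),(1,1),(-1,1))])
E
python3 - <<'E'
from h import *
for c,L in {'top':[('thin',190,244,.05),('thick',482,234,.05),('rack',298,221,.03),('vial',373,152,.03),('purp',152,242,.05)],'side':[('thin',312.5,315,.05),('thick',390,117,.05),('rack',330,222,.03),('vial',296,154,.03),('purp',298,357,.05)]}.items():
    ci=r.camera_info(c)
    for n,u,v,z in L: print(c,n,unproj(ci,(u,v),z).round(3))
for c,n,(u,v) in [('top','rack',(298,221)),('top','thin',(190,242)),('top','thick',(480,234)),('side','rack',(330,222)),('side','thin',(310,316)),('side','thick',(390,117))]:
    im=cv2.imread(f'pics/{c}0.png');w=50 if n=='rack' else 30
    cr=im[v-w:v+w,u-w:u+w]; cv2.imwrite(f'pics/z_{c}_{n}.png',cv2.resize(cr,(400,400),interpolation=cv2.INTER_CUBIC))
import glob
rows=[np.hstack([cv2.resize(cv2.imread(f'pics/z_{c}_{n}.png'),(266,266)) for n in('rack','thin','thick')]) for c in('top','side')]
cv2.imwrite('pics/zz.png',np.vstack(rows))
E
```

```text
top thin [0.509 0.286 0.05 ]
top thick [ 0.523 -0.34   0.05 ]
top rack [0.558 0.057 0.03 ]
top vial [ 0.716 -0.115  0.03 ]
top purp [0.514 0.368 0.05 ]
side thin [0.517 0.288 0.05 ]
side thick [ 0.522 -0.319  0.05 ]
side rack [0.561 0.066 0.03 ]
side vial [ 0.715 -0.109  0.03 ]
side purp [0.513 0.366 0.05 ]
```

View pics/zz.png

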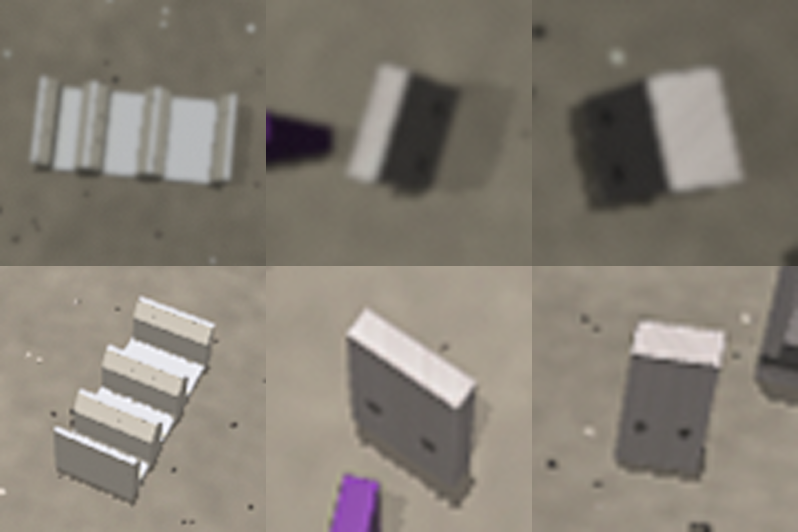

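```bash
cat > fit.py <<'E'
from h import *
from scipy.optimize import least_squares
s=266/60; 
def px(l,o,s): return np.array(l)/s+np.array(o)-0.5+0.5/s
obs={
'thin':(.054,.014,.084,.51,.287,{'top':px([(116,65),(144,72),(110,184),(81,175)],(160,212),s),'side':px([(100,42),(209,117),(190,141),(82,72)],(280,286),s)}),
'thick':(.054,.034,.084,.522,-.33,{'top':px([(114,78),(187,68),(212,181),(137,192)],(450,204),s),'side':px([(106,56),(192,64),(186,102),(98,88)],(360,87),s)}),
'rack':(.070,.160,.052,.56,.06,{'top':px([(38,76),(236,95),(227,183),(31,163)],(248,171),2.66),'side':px([(53,162),(137,202),(140,32),(214,56)],(280,172),2.66)})}
for n,(sx,sy,sz,x,y,O) in obs.items():
  for cams in (['top'],['side'],['top','side']):
    best=None
    for yaw0 in np.arange(-1.4,1.5,.2):
        def f(p):
            e=[]
            for c in cams:
                q=proj(r.camera_info(c),box(p[:2],p[2],sx,sy,sz)[4:])
                for o in O[c]:
                    d=q-o; e.extend(d[np.argmin((d**2).sum(1))])
            return e
        z=least_squares(f,[x,y,yaw0])
        if best is None or z.cost<best.cost: best=z
    print(n,cams,best.x.round(4),'rms',np.sqrt(np.mean(best.fun**2)).round(2)); 
  print(best.fun.round(1))
E
python3 fit.py
```

```text
thin ['top'] [ 0.5153  0.2855 -0.255 ] rms 0.23
thin ['side'] [ 0.5174  0.2878 -0.2459] rms 0.55
thin ['top', 'side'] [ 0.5166  0.2868 -0.25  ] rms 0.7
[-0.7 -0.9 -0.5 -0.9 -0.6 -0.5 -0.7 -0.1  0.5 -0.3  1.3 -0.5  0.9  0.5
 -0.2 -1.1]
thick ['top'] [ 0.522  -0.3336  0.1202] rms 0.24
thick ['side'] [ 0.5241 -0.3309  0.1352] rms 0.35Traceback (most recent call last):
  File "fit.py", line 20, in <module>
    z=least_squares(f,[x,y,yaw0])
    return func(*args, **kwargs)
    result = trf(vector_fun.fun, vector_fun.jac, x0, f0, J0, lb, ub, ftol, xtol,
                 gtol, max_nfev, x_scale, loss_function, tr_solver,
                 tr_options.copy(), verbose, callback=callback_wrapped)
    return trf_no_bounds(
        fun, jac, x0, f0, J0, ftol, xtol, gtol, max_nfev, x_scale,
        loss_function, tr_solver, tr_options, verbose, callback=callback)
    f_new = fun(x_new)
    self._update_fun()
    ~~~~~~~~~~~~~~~~^^
    self.f = self.fun_wrapped(xp_copy(self.x))
             ~~~~~~~~~~~~~~~~^^^^^^^^^^^^^^^^^
    return np.atleast_1d(self.fun(x))
                         ~~~~~~~~^^^
    return self.f(x, *self.args, **self.kwargs)
           ~~~~~~^^^^^^^^^^^^^^^^^^^^^^^^^^^^^^
  File "fit.py", line 16, in f
    q=proj(r.camera_info(c),box(p[:2],p[2],sx,sy,sz)[4:])
           ~~~~~~~~~~~~~^^^
ValueError: time passes only in moves, steps and waits
```

```bash
sed -i "s/^for n,(sx/CI={c:r.camera_info(c) for c in('top','side')}\nfor n,(sx/; s/proj(r.camera_info(c),/proj(CI[c],/" fit.py; python3 fit.py; python3 -c "
from station import r;print(r.sense()['time_s'])"
```

```text
thin ['top'] [ 0.5153  0.2855 -0.255 ] rms 0.23
thin ['side'] [ 0.5174  0.2878 -0.2459] rms 0.55
thin ['top', 'side'] [ 0.5166  0.2868 -0.25  ] rms 0.7
[-0.7 -0.9 -0.5 -0.9 -0.6 -0.5 -0.7 -0.1  0.5 -0.3  1.3 -0.5  0.9  0.5
 -0.2 -1.1]
thick ['top'] [ 0.522  -0.3336  0.1202] rms 0.24
thick ['side'] [ 0.5241 -0.3309  0.1352] rms 0.35
thick ['top', 'side'] [ 0.5229 -0.3331  0.1239] rms 0.54
[-0.2 -0.6 -0.6 -0.5 -0.5 -0.1  0.2 -0.4  0.4 -0.6  0.8  0.5  0.9 -0.7
  0.6 -0.5]
rack ['top'] [ 0.5594  0.0564 -0.1078] rms 0.5
rack ['side'] [ 0.5616  0.0565 -0.0973] rms 0.73
rack ['top', 'side'] [ 0.5604  0.0565 -0.1034] rms 0.73
[ 0.7  0.2 -0.5 -0.3  0.2 -1.3 -0.5 -0.6  0.9  1.2 -0.3 -1.1  0.7 -0.3
  0.7  1. ]
0.75
```

Call:
move_arm([
  [44, -33, 0, 0.037, -0.15],
  [44, -33, 0, 0, -0.15],
  [44, -33, 0, 0, -0.15],
  [44, -33, 0, 0, -0.15],
  [44, -33, 0, 0, -0.15],
])

```text
time_s: 1.38
ee_pos: [0.3853, 0.3844, 0.2144]
orientation: [[-0.972, 0.237, 0.002], [0.237, 0.972, 0.003], [-0.001, 0.004, -1.0]]
ft_force: [-0.3, 0.3, -0.1]
gripper_width: 0.503
```

Call:
move_arm([
  [44, -33, 0, 0, -0.15],
  [44, -33, 0, 0, -0.15],
  [43, -32, 0, 0, -0.15],
  [0, 0, 0, 0, -0.15],
])

```text
time_s: 1.88
ee_pos: [0.5233, 0.2801, 0.215]
orientation: [[-0.97, 0.242, 0.004], [0.242, 0.97, 0.004], [-0.003, 0.005, -1.0]]
ft_force: [-0.4, 0.0, 0.0]
gripper_width: 0.428
```

```bash
cat > look.py <<'E'
from h import *
import sys
n=sys.argv[1]
obj={'thin':(.5163,.2866,-.25,.054,.014,.084,0),'thick':(.523,-.332,.125,.054,.034,.084,0),'rack':(.5605,.0565,-.103,.07,.16,.052,0)}
s=r.sense();print(s['time_s'],s['ee_pos'].round(4),s['orientation'][:2,1].round(3),np.arctan2(s['orientation'][1,1],s['orientation'][0,1]).round(3),s['gripper_width'],s['ft_force'].round(2))
for c in sys.argv[2:]:
    ci=r.camera_info(c);im=r.snapshot(c);cv2.imwrite(f'pics/{n}_{c}.png',im)
    big=im.copy()
    for k,(x,y,a,sx,sy,sz,_) in obj.items():
        q=proj(ci,box((x,y),a,sx,sy,sz))
        for i in range(4):
            for A,B in((i,(i+1)%4),(4+i,4+(i+1)%4),(i,i+4)):
                cv2.line(big,tuple(int(t) for t in (q[A]*16).clip(-30000,30000)),tuple(int(t) for t in (q[B]*16).clip(-30000,30000)),(0,255,0),1,cv2.LINE_AA,4)
    cv2.imwrite(f'pics/{n}_{c}_o.png',big)
E
python3 look.py a wrist
```

```text
1.875 [0.5233 0.2801 0.215 ] [0.242 0.97 ] 1.326 0.427893283908369 [-0.37  0.05  0.03]
```

View pics/a_wrist_o.png

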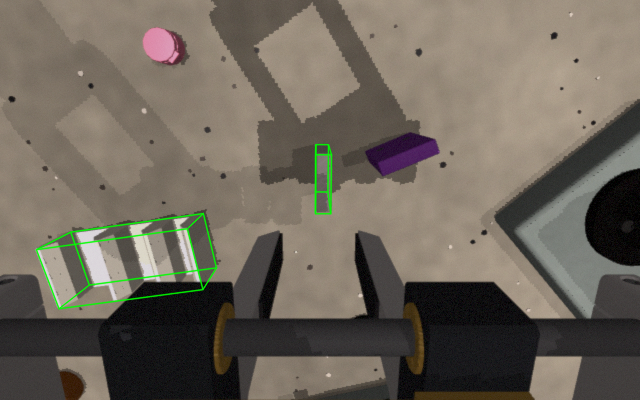

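```bash
python3 -c "
import cv2,numpy as np
a=cv2.imread('pics/a_wrist_o.png');b=cv2.imread('pics/a_wrist.png')
f=lambda i,y,x,h,w:cv2.resize(i[y:y+h,x:x+w],(400,280),interpolation=cv2.INTER_CUBIC)
cv2.imwrite('pics/az.png',np.vstack([np.hstack([f(a,135,260,91,130),f(b,135,260,91,130)]),np.hstack([f(a,190,25,140,200),f(b,190,25,140,200)])]))"
```

```text
(no output)
```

View pics/az.png

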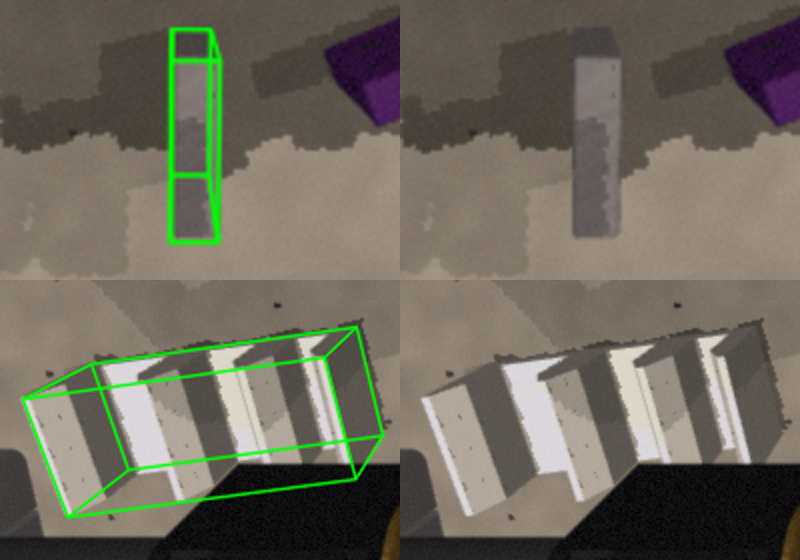

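Call:
move_arm([
  [-7, 6.5, -20, -0.005, -0.15],
  [0, 0, -40, 0, -0.15],
  [0, 0, -30, 0, -0.15],
  [0, 0, 0, 0, -0.15],
])

```text
time_s: 2.42
ee_pos: [0.5102, 0.2925, 0.1242]
orientation: [[-0.971, 0.24, 0.003], [0.24, 0.971, 0.007], [-0.001, 0.008, -1.0]]
ft_force: [-0.2, 0.5, -0.0]
gripper_width: 0.426
```

Call:
move_arm([
  [6, -6, 0, 0, -0.15],
  [0, 0, 0, 0, -0.15],
])

```text
time_s: 2.68
ee_pos: [0.5171, 0.288, 0.127]
orientation: [[-0.971, 0.238, 0.007], [0.238, 0.971, 0.009], [-0.004, 0.01, -1.0]]
ft_force: [0.7, 0.6, 0.8]
gripper_width: 0.427
```

Call:
move_arm([
  [0, 0, 0, 0, -0.15],
])

```text
time_s: 2.8
ee_pos: [0.518, 0.2883, 0.1285]
orientation: [[-0.971, 0.238, 0.009], [0.238, 0.971, 0.01], [-0.006, 0.012, -1.0]]
ft_force: [0.3, -0.5, 0.9]
gripper_width: 0.426
```

Call:
move_arm([
  [-1.7, -1.5, -40, 0.006, -0.15],
  [0, 0, -28, 0, -0.15],
])

```text
time_s: 3.05
ee_pos: [0.5209, 0.2885, 0.0648]
orientation: [[-0.972, 0.232, 0.02], [0.232, 0.972, 0.014], [-0.016, 0.019, -1.0]]
ft_force: [-0.1, 0.5, -0.2]
gripper_width: 0.429
```

```bash
python3 look.py b wrist
```

```text
3.05 [0.5209 0.2885 0.0648] [0.232 0.972] 1.336 0.42882204866958606 [-0.09  0.45 -0.23]
```

View pics/b_wrist_o.png

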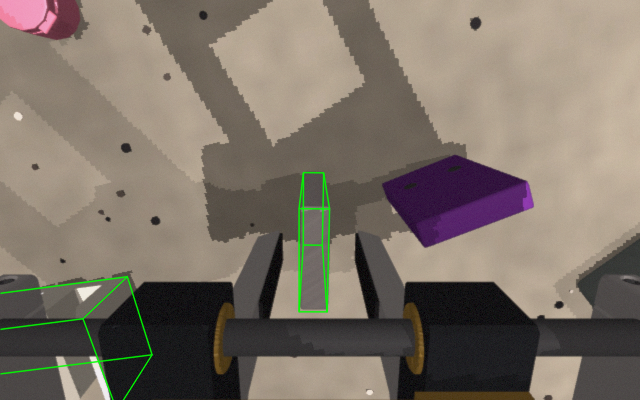

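Call:
move_arm([
  [-5, -2, -6, -0.012, -0.15],
  [0, 0, 0, 0, -1],
  [0, 0, 0, 0, -1],
  [0, 0, 0, 0, -1],
])

```text
time_s: 3.6
ee_pos: [0.5161, 0.2864, 0.0589]
orientation: [[-0.969, 0.245, 0.021], [0.245, 0.969, 0.014], [-0.017, 0.019, -1.0]]
ft_force: [0.1, 0.4, -1.1]
gripper_width: 0.148
```

Call:
move_arm([
  [0, 0, 20, 0, -1],
  [0, 0, 40, 0, -1],
  [0, 0, 30, 0, -1],
  [0, 0, 10, 0, -1],
])

```text
time_s: 4.1
ee_pos: [0.5142, 0.2857, 0.1603]
orientation: [[-0.969, 0.245, 0.017], [0.245, 0.969, 0.013], [-0.013, 0.017, -1.0]]
ft_force: [-0.5, -0.6, -2.5]
gripper_width: 0.146
```

Call:
move_arm([
  [13, -45, 0, 0.05, -1],
  [13, -45, 0, 0.05, -1],
  [13, -45, 0, 0.044, -1],
  [11, -32, 0, 0, -1],
  [0, 0, 0, 0, -1],
])

```text
time_s: 4.72
ee_pos: [0.5631, 0.1147, 0.1575]
orientation: [[-0.995, 0.096, 0.012], [0.096, 0.995, 0.016], [-0.01, 0.017, -1.0]]
ft_force: [-0.6, -0.2, -1.5]
gripper_width: 0.146
```

```bash
python3 look.py c wrist top side
python3 - <<'E'
import cv2,numpy as np
a=cv2.imread('pics/c_side_o.png')[120:320,200:440]
b=cv2.imread('pics/c_top_o.png')[120:320,200:440]
cv2.imwrite('pics/cz.png',np.hstack([cv2.resize(i,(400,333),interpolation=2) for i in(a,b)]))
E
```

```text
4.725 [0.5631 0.1147 0.1575] [0.096 0.995] 1.475 0.1459413752286612 [-0.59 -0.17 -1.52]
```

View pics/c_wrist_o.png

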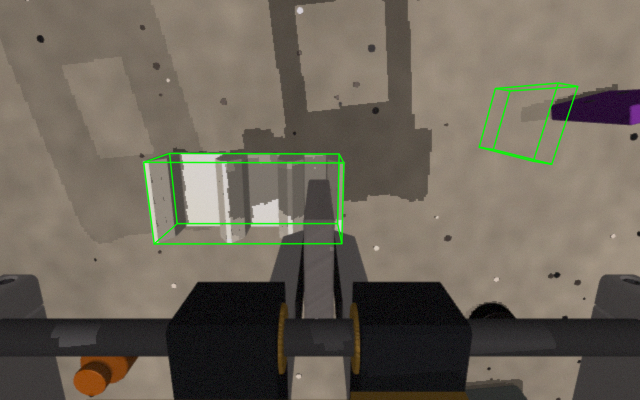

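View pics/cz.png

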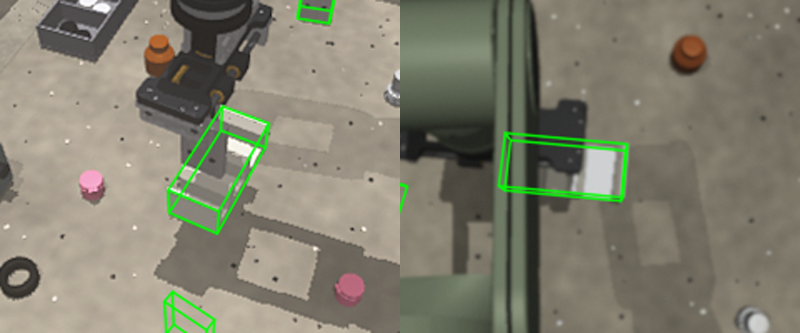

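Call:
move_arm([
  [3, -2, -25, -0.008, -1],
  [0, 0, -15, 0, -1],
  [0, 0, 0, 0, -1],
])

```text
time_s: 5.25
ee_pos: [0.564, 0.1195, 0.1166]
orientation: [[-0.995, 0.095, 0.011], [0.095, 0.995, 0.018], [-0.009, 0.019, -1.0]]
ft_force: [0.3, 0.4, -1.9]
gripper_width: 0.148
```

Call:
move_arm([
  [2.5, -6.5, 0, -0.01, -1],
  [0, 0, 0, 0, -1],
])

```text
time_s: 5.5
ee_pos: [0.5673, 0.1135, 0.1177]
orientation: [[-0.994, 0.104, 0.013], [0.104, 0.994, 0.018], [-0.011, 0.019, -1.0]]
ft_force: [-0.7, 0.3, -1.6]
gripper_width: 0.144
```

Call:
move_arm([
  [0, 0, 0, 0, -1],
])

```text
time_s: 5.62
ee_pos: [0.5678, 0.1134, 0.1185]
orientation: [[-0.994, 0.104, 0.014], [0.105, 0.994, 0.018], [-0.012, 0.02, -1.0]]
ft_force: [0.4, 0.2, -1.8]
gripper_width: 0.146
```

Call:
move_arm([
  [-2, -1, -12, 0, -1],
  [0, 0, -12, 0, -1],
  [0, 0, -10, 0, -1],
])

```text
time_s: 6.0
ee_pos: [0.5665, 0.1122, 0.0837]
orientation: [[-0.994, 0.105, 0.017], [0.105, 0.994, 0.018], [-0.015, 0.02, -1.0]]
ft_force: [-0.5, -0.5, -2.7]
gripper_width: 0.15
```

Call:
move_arm([
  [0, 0, -8, 0, -1],
  [0, 0, -5, 0, -1],
  [0, 0, -2, 0, -1],
])

```text
time_s: 6.38
ee_pos: [0.5656, 0.1122, 0.0688]
orientation: [[-0.994, 0.104, 0.013], [0.105, 0.994, 0.018], [-0.012, 0.019, -1.0]]
ft_force: [-8.6, -1.7, 20.5]
gripper_width: 0.145
```

Call:
move_arm([
  [0, 0, 0, 0, -0.15],
  [0, 0, 0, 0, -0.15],
])

```text
time_s: 6.62
ee_pos: [0.5672, 0.1124, 0.0702]
orientation: [[-0.994, 0.104, 0.017], [0.104, 0.994, 0.018], [-0.015, 0.02, -1.0]]
ft_force: [0.5, -0.3, -0.3]
gripper_width: 0.322
```

Call:
move_arm([
  [0, 0, 15, 0, -0.15],
  [0, 0, 40, 0, -0.15],
  [0, 0, 40, 0, 0.3],
  [0, 0, 0, 0, 0.3],
])

```text
time_s: 7.12
ee_pos: [0.5676, 0.1124, 0.1702]
orientation: [[-0.994, 0.104, 0.019], [0.105, 0.994, 0.018], [-0.017, 0.02, -1.0]]
ft_force: [-0.3, 0.8, -0.1]
gripper_width: 0.603
```

```bash
python3 look.py d wrist top side
python3 - <<'E'
import cv2,numpy as np
a=cv2.imread('pics/d_side.png')[120:320,200:440]
b=cv2.imread('pics/d_wrist.png')[100:350,100:400]
cv2.imwrite('pics/dz.png',np.hstack([cv2.resize(i,(400,333),interpolation=2) for i in(a,b)]))
E
```

```text
7.125 [0.5676 0.1124 0.1702] [0.104 0.994] 1.466 0.6027606456031261 [-0.26  0.82 -0.13]
```

View pics/dz.png

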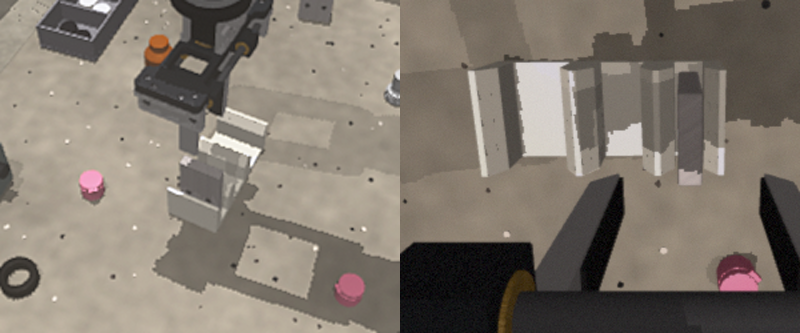

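Call:
move_arm([
  [-4, -35, 0, 0.023, 0.3],
  [-5, -48, 0, 0.023, 0.3],
  [-5, -48, 0, 0.023, 0.3],
  [-5, -48, 0, 0.023, 0.3],
  [-5, -48, 0, 0.023, 0.3],
])

```text
time_s: 7.9
ee_pos: [0.5315, -0.116, 0.1535]
orientation: [[-1.0, -0.021, -0.013], [-0.022, 1.0, 0.023], [0.012, 0.023, -1.0]]
ft_force: [0.2, 0.3, 0.2]
gripper_width: 0.651
```

Call:
move_arm([
  [-5, -48, 0, 0.023, 0.3],
  [-5, -48, 0, 0.023, 0.3],
  [-4, -40, 0, 0.023, 0.3],
  [0, -30, 0, 0.023, 0.3],
  [0, 0, 0, 0, 0.3],
])

```text
time_s: 8.52
ee_pos: [0.5091, -0.2867, 0.1418]
orientation: [[-0.993, -0.11, -0.032], [-0.111, 0.993, 0.032], [0.028, 0.036, -0.999]]
ft_force: [0.4, 0.5, -0.0]
gripper_width: 0.653
```

Call:
move_arm([
  [3, -9, 5, 0.005, 0.3],
  [3, -9, 5, 0.005, 0.3],
  [3, -9, 5, 0.005, 0.3],
  [3, -9, 5, 0, 0.3],
  [3, -9, 5, 0, 0.3],
])

```text
time_s: 9.15
ee_pos: [0.5246, -0.3297, 0.1662]
orientation: [[-0.991, -0.129, -0.036], [-0.131, 0.991, 0.036], [0.031, 0.04, -0.999]]
ft_force: [0.4, -0.2, -0.3]
gripper_width: 0.647
```

Call:
move_arm([
  [4, 48, 0, 0, 0.3],
  [4, 48, 0, 0, 0.3],
  [4, 48, 0, 0, 0.3],
  [0, 0, 0, 0, 0.3],
])

```text
time_s: 9.65
ee_pos: [0.539, -0.1858, 0.169]
orientation: [[-0.992, -0.126, -0.031], [-0.127, 0.991, 0.033], [0.027, 0.036, -0.999]]
ft_force: [0.3, -0.3, 0.2]
gripper_width: 0.653
```

Call:
move_arm([
  [0, 0, 0, 0, 0.3],
  [0, 0, 0, 0, 0.3],
  [0, 0, 0, 0, 0.3],
  [0, 0, 0, 0, 0.3],
  [0, 0, 0, 0, 0.3],
])

```text
time_s: 10.28
ee_pos: [0.5394, -0.19, 0.1697]
orientation: [[-0.992, -0.122, -0.03], [-0.123, 0.992, 0.031], [0.026, 0.034, -0.999]]
ft_force: [-0.6, -0.5, -0.2]
gripper_width: 0.648
```

Call:
move_arm([
  [0, 0, -55, 0, 0.3],
  [0, 0, -40, 0, 0.3],
  [0, 0, 15, 0, 0.3],
  [0, 0, 15, 0, 0.3],
  [0, 0, 15, 0, 0.3],
])

```text
time_s: 10.9
ee_pos: [0.5418, -0.1921, 0.1245]
orientation: [[-0.992, -0.121, -0.023], [-0.122, 0.992, 0.028], [0.02, 0.03, -0.999]]
ft_force: [0.6, -1.1, 0.7]
gripper_width: 0.649
```

Call:
move_arm([
  [0, 0, 20, 0, 0.3],
  [0, 0, 20, 0, 0.3],
  [0, 0, 10, 0, 0.3],
  [0, 0, -60, 0, 0.3],
  [0, 0, -50, 0, 0.3],
])

```text
time_s: 11.52
ee_pos: [0.5536, -0.1982, 0.0864]
orientation: [[-0.992, -0.123, 0.011], [-0.123, 0.992, 0.009], [-0.012, 0.007, -1.0]]
ft_force: [-0.6, -0.2, -0.7]
gripper_width: 0.649
```

Call:
move_arm([
  [0, 0, 25, 0, 0.3],
  [0, 0, 25, 0, 0.3],
  [0, 0, 25, 0, 0.3],
  [0, 0, 25, 0, 0.3],
  [0, 0, 0, 0, 0.3],
])

```text
time_s: 12.15
ee_pos: [0.551, -0.1968, 0.1886]
orientation: [[-0.992, -0.123, 0.007], [-0.123, 0.992, 0.011], [-0.008, 0.01, -1.0]]
ft_force: [0.2, -0.3, -0.1]
gripper_width: 0.65
```

Call:
move_arm([
  [-6, -27, 0, 0, 0.3],
  [-6, -27, 0, 0, 0.3],
  [-6, -27, 0, 0, 0.3],
  [-6, -27, 0, 0, 0.3],
  [-4, -27, 0, 0, 0.3],
])

```text
time_s: 12.78
ee_pos: [0.5208, -0.3318, 0.1858]
orientation: [[-0.992, -0.127, 0.004], [-0.127, 0.992, 0.014], [-0.006, 0.014, -1.0]]
ft_force: [0.1, -0.1, 0.0]
gripper_width: 0.65
```

```bash
python3 look.py e wrist
```

```text
12.775 [ 0.5208 -0.3318  0.1858] [-0.127  0.992] 1.698 0.6497477382872257 [ 0.09 -0.13  0.05]
```

View pics/e_wrist_o.png

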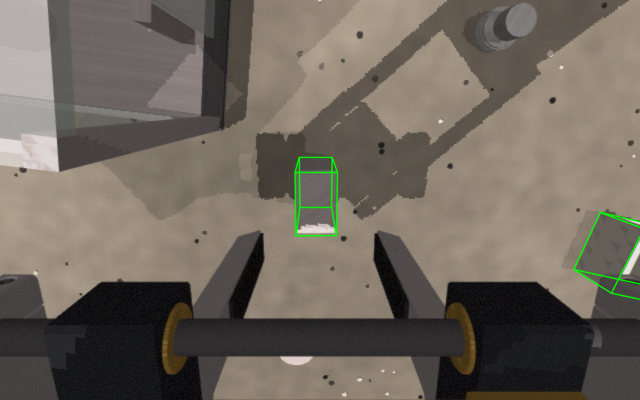

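```bash
python3 - <<'E'
from h import *
t=r.camera_info('top');s=r.camera_info('side')
for uv in [(515,255),(525,370),(605,400),(519,262)]: print('top',uv,unproj(t,uv,0).round(3))
for uv in [(413,110),(497,131),(416,108)]: print('side',uv,unproj(s,uv,0).round(3))
# top corners triangulate: side top front corners (429,38),(519,54); top image (588,249)
for z in (.1,.15,.2,.25,.3): print(z,unproj(t,(590,250),z).round(3),unproj(s,(429,38),z).round(3),unproj(s,(519,54),z).round(3))
for n,x0,x1,y0,y1 in [('top',500,640,230,400),('side',390,560,0,150)]:
    im=cv2.imread(f'pics/{n}0.png')[y0:y1,x0:x1];cv2.imwrite(f'pics/case_{n}.png',cv2.resize(im,None,fx=3.2,fy=3.2,interpolation=2))
a=cv2.imread('pics/case_top.png');b=cv2.imread('pics/case_side.png');h=480
cv2.imwrite('pics/case.png',np.hstack([cv2.resize(a,(395,h)),cv2.resize(b,(405,h))]))
E
```

```text
top (515, 255) [ 0.479 -0.432  0.   ]
top (525, 370) [ 0.235 -0.428  0.   ]
top (605, 400) [ 0.173 -0.591  0.   ]
top (519, 262) [ 0.464 -0.44   0.   ]
side (413, 110) [ 0.474 -0.443  0.   ]
side (497, 131) [ 0.23  -0.433  0.   ]
side (416, 108) [ 0.468 -0.456  0.   ]
0.1 [ 0.484 -0.531  0.1  ] [ 0.494 -0.696  0.1  ] [ 0.219 -0.697  0.1  ]
0.15 [ 0.481 -0.495  0.15 ] [ 0.487 -0.594  0.15 ] [ 0.235 -0.595  0.15 ]
0.2 [ 0.478 -0.458  0.2  ] [ 0.481 -0.492  0.2  ] [ 0.251 -0.493  0.2  ]
0.25 [ 0.476 -0.422  0.25 ] [ 0.474 -0.389  0.25 ] [ 0.266 -0.391  0.25 ]
0.3 [ 0.473 -0.386  0.3  ] [ 0.468 -0.287  0.3  ] [ 0.282 -0.288  0.3  ]
```

View pics/case.png

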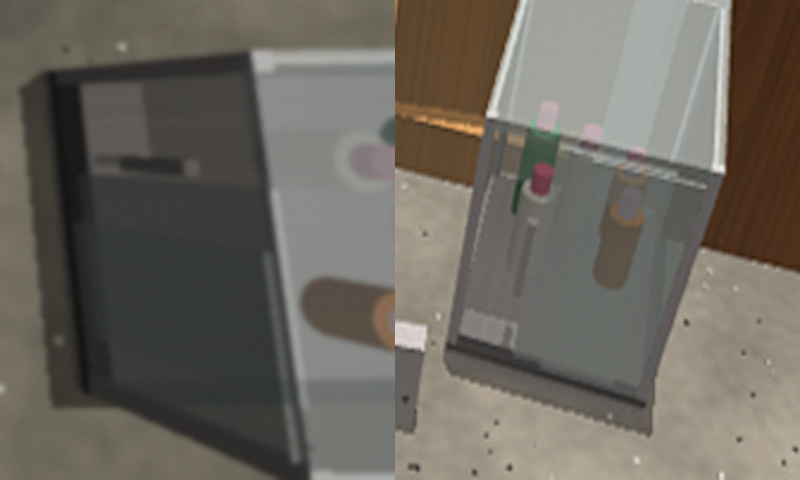

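Call:
move_arm([
  [1, 0, -25, 0, 0.3],
  [0, 0, -25, 0, 0.3],
  [0, 0, -25, 0, 0.3],
  [0, 0, -25, 0, 0.3],
  [0, 0, -15, 0, 0.3],
])

```text
time_s: 13.45
ee_pos: [0.5201, -0.3342, 0.0659]
orientation: [[-0.993, -0.122, 0.003], [-0.122, 0.992, 0.013], [-0.005, 0.012, -1.0]]
ft_force: [-0.9, 0.2, -0.4]
gripper_width: 0.652
```

Call:
move_arm([
  [2.5, 2, -7, 0.003, 0.3],
  [0, 0, 0, 0, -1],
  [0, 0, 0, 0, -1],
  [0, 0, 0, 0, -1],
])

```text
time_s: 13.95
ee_pos: [0.5234, -0.3318, 0.0592]
orientation: [[-0.992, -0.126, 0.004], [-0.126, 0.992, 0.012], [-0.005, 0.011, -1.0]]
ft_force: [-1.0, -1.4, 1.9]
gripper_width: 0.369
```

Call:
move_arm([
  [0, 0, 15, 0, -1],
  [0, 0, 25, 0, -1],
  [0, 0, 25, 0, -1],
  [0, 0, 25, 0, -1],
  [0, 0, 20, 0, -1],
])

```text
time_s: 14.58
ee_pos: [0.5191, -0.3284, 0.17]
orientation: [[-0.992, -0.125, -0.004], [-0.125, 0.992, 0.019], [0.002, 0.02, -1.0]]
ft_force: [0.1, -1.1, -4.6]
gripper_width: 0.359
```

Call:
move_arm([
  [3, 25, 0, -0.023, -1],
  [3, 30, 0, -0.023, -1],
  [3, 30, 0, -0.023, -1],
  [3, 30, 0, -0.023, -1],
  [3, 30, 0, -0.023, -1],
])

```text
time_s: 15.2
ee_pos: [0.5334, -0.1822, 0.1749]
orientation: [[-1.0, -0.002, 0.001], [-0.002, 1.0, 0.016], [-0.001, 0.016, -1.0]]
ft_force: [0.5, -0.4, -4.9]
gripper_width: 0.36
```

Call:
move_arm([
  [3, 30, 0, -0.023, -1],
  [3, 30, 0, -0.023, -1],
  [3, 30, 0, -0.023, -1],
  [3, 30, 0, -0.023, -1],
  [3, 30, 0, -0.023, -1],
])

```text
time_s: 15.82
ee_pos: [0.5458, -0.0264, 0.1765]
orientation: [[-0.993, 0.118, 0.001], [0.118, 0.993, 0.017], [0.001, 0.017, -1.0]]
ft_force: [-1.0, -1.3, -5.4]
gripper_width: 0.357
```

Call:
move_arm([
  [5, 18, 0, 0.014, -1],
  [4, 14, -10, 0, -1],
  [0, 2, -10, 0, -1],
  [0, 0, 0, 0, -1],
])

```text
time_s: 16.32
ee_pos: [0.5541, 0.0096, 0.1549]
orientation: [[-0.995, 0.1, -0.002], [0.1, 0.995, 0.016], [0.003, 0.016, -1.0]]
ft_force: [-0.7, -1.1, -5.8]
gripper_width: 0.358
```

```bash
python3 look.py f wrist side
python3 - <<'E'
import cv2,numpy as np
a=cv2.imread('pics/f_side.png')[120:320,200:440]
b=cv2.imread('pics/f_wrist_o.png')[100:350,150:450]
cv2.imwrite('pics/fz.png',np.hstack([cv2.resize(i,(400,333),interpolation=2) for i in(a,b)]))
E
```

```text
16.325 [0.5541 0.0096 0.1549] [0.1   0.995] 1.471 0.3580980274224695 [-0.65 -1.09 -5.85]
```

View pics/fz.png

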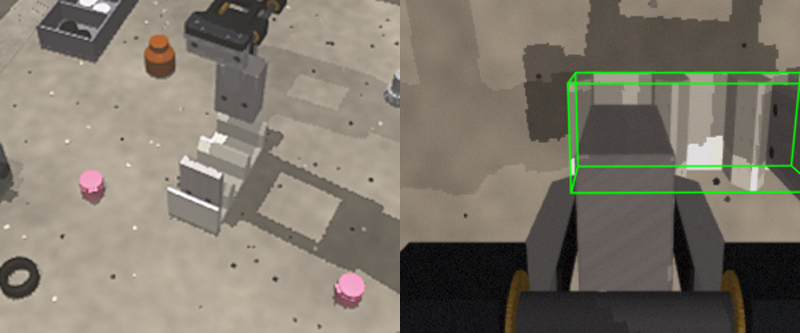

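Call:
move_arm([
  [1.5, -1, -20, -0.004, -1],
  [0, 0, -15, 0, -1],
  [0, 0, -8, 0, -1],
])

```text
time_s: 16.8
ee_pos: [0.5583, 0.0059, 0.1136]
orientation: [[-0.994, 0.107, 0.005], [0.107, 0.994, 0.014], [-0.004, 0.015, -1.0]]
ft_force: [0.1, 0.2, -5.3]
gripper_width: 0.362
```

Call:
move_arm([
  [-2.5, 3, -8, 0, -1],
  [0, 0, -10, 0, -1],
  [0, 0, -8, 0, -1],
])

```text
time_s: 17.18
ee_pos: [0.5561, 0.0089, 0.0867]
orientation: [[-0.994, 0.107, 0.006], [0.108, 0.994, 0.014], [-0.005, 0.015, -1.0]]
ft_force: [-0.8, -1.0, -5.4]
gripper_width: 0.359
```

Call:
move_arm([
  [0, 0, -8, 0, -1],
  [0, 0, -7, 0, -1],
  [0, 0, -3, 0, -1],
])

```text
time_s: 17.55
ee_pos: [0.5564, 0.009, 0.0693]
orientation: [[-0.994, 0.107, 0.006], [0.107, 0.994, 0.014], [-0.004, 0.015, -1.0]]
ft_force: [-8.5, 0.8, 18.0]
gripper_width: 0.363
```

On the floor (18 N). Release to about 61 mm and retreat.

Call:
move_arm([
  [0, 0, 0, 0, 0.3],
  [0, 0, 0, 0, 0.3],
  [0, 0, 0, 0, 0.3],
])

```text
time_s: 17.92
ee_pos: [0.56, 0.0085, 0.0725]
orientation: [[-0.994, 0.107, 0.014], [0.107, 0.994, 0.013], [-0.012, 0.015, -1.0]]
ft_force: [0.1, 0.6, -0.6]
gripper_width: 0.632
```

Call:
move_arm([
  [0, 0, 15, 0, 0.3],
  [0, 0, 30, 0, 0.3],
  [0, 0, 40, 0, 0.3],
  [0, 0, 40, 0, 0.3],
])

```text
time_s: 18.42
ee_pos: [0.5576, 0.0087, 0.2002]
orientation: [[-0.994, 0.107, 0.008], [0.107, 0.994, 0.014], [-0.006, 0.015, -1.0]]
ft_force: [0.5, -0.1, 0.4]
gripper_width: 0.649
```

Call:
move_arm([
  [-20, 20, 20, 0, 0.3],
  [-30, 40, 0, 0, 0.3],
  [-30, 45, 0, 0, 0.3],
  [-30, 45, 0, 0, 0.3],
  [-30, 45, 0, 0, 0.3],
])

```text
time_s: 19.05
ee_pos: [0.4207, 0.2055, 0.2336]
orientation: [[-0.993, 0.115, 0.03], [0.116, 0.993, 0.014], [-0.029, 0.018, -0.999]]
ft_force: [0.6, 0.8, 0.1]
gripper_width: 0.649
```

Call:
move_arm([
  [0, 45, 0, 0, 0.3],
  [0, 45, 0, 0, 0.3],
  [0, 40, 0, 0, 0.3],
  [0, 0, 0, 0, 0.3],
])

```text
time_s: 19.55
ee_pos: [0.4184, 0.3426, 0.2395]
orientation: [[-0.993, 0.109, 0.038], [0.11, 0.994, 0.018], [-0.036, 0.023, -0.999]]
ft_force: [-0.2, -0.6, -0.5]
gripper_width: 0.65
```

```bash
python3 look.py g top side
python3 - <<'E'
from h import *
a=cv2.imread('pics/g_side.png')[130:280,220:400]
b=cv2.imread('pics/g_top.png')[130:280,240:420]
cv2.imwrite('pics/gz.png',np.hstack([cv2.resize(i,(400,333),interpolation=2) for i in(a,b)]))
E
```

```text
19.55 [0.4184 0.3426 0.2395] [0.109 0.994] 1.461 0.6503544274800007 [-0.18 -0.55 -0.46]
```

View pics/gz.png

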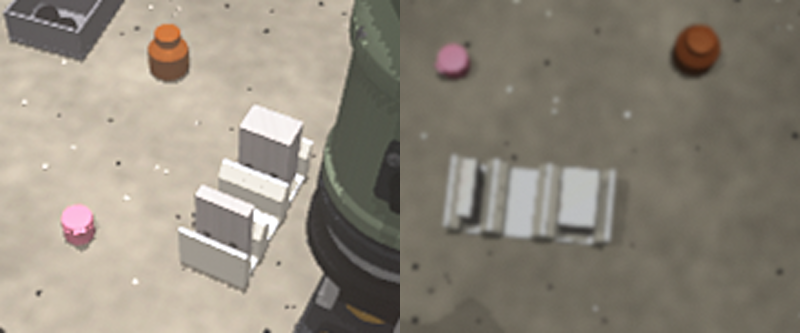

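```bash
python3 - <<'E'
from h import *
out=[]
for c,(x0,y0) in {'side':(220,130),'top':(240,130)}.items():
    ci=r.camera_info(c);im=cv2.imread(f'pics/g_{c}.png')[y0:y0+150,x0:x0+180];s=400/180
    im=cv2.resize(im,(400,333),interpolation=2)
    for x,y,w in [(.5664,.1132,.014),(.5556,.0097,.034)]:
        b=box((x,y),-.103,.054,w,.094)[4:]
        q=((proj(ci,b)-[x0,y0]+.5)*s).astype(int); cv2.polylines(im,[q],True,(0,255,0),1)
    out.append(im)
cv2.imwrite('pics/gz2.png',np.hstack(out))
E
```

```text
(no output)
```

View pics/gz2.png

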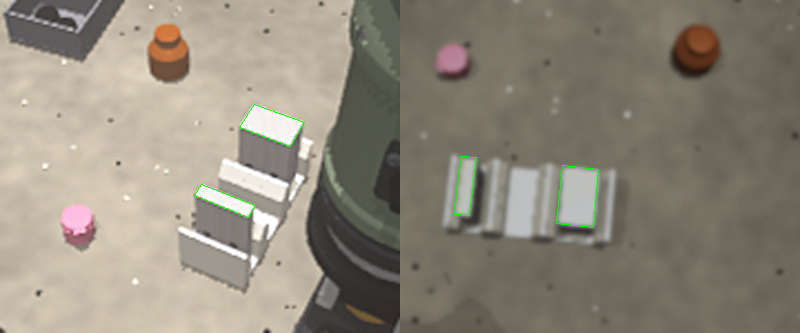

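Both top faces match the expected seated pose (top at z = 94 mm) within about 2 px in both cameras, and the vial is standing.

```bash
python3 -c "
from station import r
print(r.finish_job())"
```

```text
the job is handed in; nothing more can be done
None
```

I put the thin plate in the narrowest slot first, then the thick plate in the widest, and left the middle slot empty. The job is handed in at about 19.6 s of the 53 s allowed.

**Seating:** each plate was lowered until it touched the slot floor, at about 18–20 N. After I released them, the side and top pictures showed both top faces within about 2 px of a fully seated, centred, upright position.

**Surroundings:** the vial was still standing in those pictures. I kept the gripper clear of the purple look-alike. The gripper was clear of everything at the end.

**What went wrong:** the tool's tilt drifted during fast moves, reaching about 2.9°. I reduced it to under 1° before gripping the thick plate. The thin plate was gripped and placed with about 1.4° of tilt, and in the pictures it stands straight.

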